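# Make up two cupboard-door repair kits

## Task

Make up the two kits for the louvred doors from the stock on the table, one thing to a bay, each standing upright on the tray floor: in the three-bay tray put the tall tin in the middle bay, with the ball-headed knob in one end bay and the padlock in the other; in the two-bay tray put the squat tin in one bay and the door stop in the other. Leave the flat knob, the jar and the tape roll standing where they are.

Things in the scene. Friction and masses are not known exactly. Their poses are not given: they have to be found in the camera images.
- long_tray: Grey plastic tray fixed to the table, 250 mm long (its x axis) by 86 mm wide (its y axis); all walls and partitions are 18 mm high and 4 mm thick, the floor is 4 mm thick. Partitions across its length make three equal open bays in a row, each 78 by 78 mm inside, centred at x = -82, 0 and +82 mm on its x axis. Origin: centre of its underside, on the table.
- short_tray: Grey plastic tray fixed to the table, 168 mm long (its x axis) by 86 mm wide (its y axis); all walls and partitions are 18 mm high and 4 mm thick, the floor is 4 mm thick. Partitions across its length make two equal open bays in a row, each 78 by 78 mm inside, centred at x = -41 and +41 mm on its x axis. Origin: centre of its underside, on the table.
- tall_tin: Tall slim bare-metal tin, round, 52 mm diameter, 95 mm high, 0.18-0.35 kg. Stands upright on the table. Origin: centre of its underside; z up.
- squat_tin: Squat bare-metal tin, round, 60 mm diameter, 55 mm high, 0.13-0.25 kg. Stands upright on the table. Origin: centre of its underside; z up.
- ball_knob: Wooden cupboard knob with a ball-shaped head: round foot 48 mm diameter and 6 mm high, neck 27 mm diameter, ball 48 mm diameter centred 42 mm above the underside; 66 mm high over all, about 0.08 kg. Stands upright on the table. Origin: centre of its underside; z up.
- door_stop: Dark rubber door stop, a plain round post 40 mm diameter, 50 mm high, with a 4 mm chamfer at its upper edge, about 0.06 kg. Stands upright on the table. Origin: centre of its underside; z up.
- padlock: Padlock: brass body 50 mm wide (its x axis), 26 mm thick (its y axis), 44 mm high, standing on its flat underside, with a steel shackle loop in the x-z plane above it, 38 mm wide over all, 8 mm thick, reaching to 72 mm high; about 0.2 kg. Origin: centre of its underside; z up.
- flat_knob: Bystander: low mushroom-shaped wooden knob with a flat head 54 mm diameter, 30 mm high. Not part of either kit. Stands upright on the table. Origin: centre of its underside; z up.
- jar: Bystander: amber glass jar with a cork lid, 56 mm diameter, 85 mm high. Stands upright on the table. Origin: centre of its underside; z up.
- tape_roll: Bystander: roll of pale tape lying flat, 64 mm outer and 38 mm inner diameter, 25 mm high. Origin: centre of its underside.
Not all that is in view belongs to the job. Leave any blue or purple look-alike of the ball_knob alone.

How it is judged:
At the end, for the whole second after the job is handed in: Tall tin in the middle bay, knob and padlock in one end bay each of the three-bay tray; squat tin and door stop in one bay each of the two-bay tray; every centre within 28 mm of its bay's centre along each tray axis, underside within 3 mm of the floor, upright within 0.12 rad, released, at rest (y of tall_tin in the frame of long_tray between -0.028 and 0.028 m and z of tall_tin in the frame of long_tray between 0.001 and 0.007 m and angle between each of tall_tin, ball_knob, padlock, squat_tin, door_stop's own z axis and vertical below 0.12 rad and linear speed of each of tall_tin, ball_knob, padlock, squat_tin, door_stop below 0.02 m/s and angular speed of each of tall_tin, ball_knob, padlock, squat_tin, door_stop below 0.2 rad/s and y of ball_knob in the frame of long_tray between -0.028 and 0.028 m and z of ball_knob in the frame of long_tray between 0.001 and 0.007 m and y of padlock in the frame of long_tray between -0.028 and 0.028 m and z of padlock in the frame of long_tray between 0.001 and 0.007 m and y of squat_tin in the frame of short_tray between -0.028 and 0.028 m and z of squat_tin in the frame of short_tray between 0.001 and 0.007 m and y of door_stop in the frame of short_tray between -0.028 and 0.028 m and z of door_stop in the frame of short_tray between 0.001 and 0.007 m and x of tall_tin in the frame of long_tray between -0.028 and 0.028 m and ((x of ball_knob in the frame of long_tray between 0.054 and 0.11 m and x of padlock in the frame of long_tray between -0.11 and -0.054 m) or (x of ball_knob in the frame of long_tray between -0.11 and -0.054 m and x of padlock in the frame of long_tray between 0.054 and 0.11 m)) and ((x of squat_tin in the frame of short_tray between 0.013 and 0.069 m and x of door_stop in the frame of short_tray between -0.069 and -0.013 m) or (x of squat_tin in the frame of short_tray between -0.069 and -0.013 m and x of door_stop in the frame of short_tray between 0.013 and 0.069 m))); the robot touches nothing.
It fails at once if the flat knob is shifted by more than 20 mm or tipped by more than 0.3 rad (distance of flat_knob from where it was at the start of the episode above 0.02 m or angle between flat_knob's own z axis and vertical above 0.3 rad).
It fails at once if the jar is shifted by more than 20 mm or tipped by more than 0.3 rad (distance of jar from where it was at the start of the episode above 0.02 m or angle between jar's own z axis and vertical above 0.3 rad).
It fails at once if the tape roll is shifted by more than 20 mm or tipped by more than 0.3 rad (distance of tape_roll from where it was at the start of the episode above 0.02 m or angle between tape_roll's own z axis and vertical above 0.3 rad).
It also fails if it takes over 112 s, if anything falls off the work surface, if the arm or the gripper's body presses on something with over 40 N, if the wrist force passes 120 N, or if a joint passes its speed limit or range.

## Robot

A 7-joint arm with a two-finger parallel gripper is mounted at the origin on the work surface. World frame = base frame: x ahead of the robot, y to its left, z up, the work surface at z = 0. Lengths are in m, angles in rad, forces in N, time in s.
With the tool pointing down it reaches from about 0.4 to 0.85 m from the base axis. Payload 10.4 kg.
Tool frame: the origin (TCP) lies at the very end of the fingers, on their centre line; the grasp point (between the pads) lies 19 mm behind it (r.pinch_z is the distance from the TCP to the grasp point, in m); z points along the fingers, y is the line along which they close (so a half turn about z gives the same grasp; the last joint's range is limited). The gripper opens to 87 mm and grips with 3 to 60 N. Pads are 19 mm wide; open, the fingers measure 117 mm over their backs; the gripper's body (75 mm by 190 mm) begins 51 mm behind the grasp point.
Start: joints at [1.299, 0.332, -0.065, 1.46, 0.022, 1.35, -0.088], TCP at [0.154, -0.606, 0.223] pointing down, gripper open.
Joint ranges: [-2.6, 2.6], [-0.5, 2.12], [-1.47, 1.34], [0.16, 2.42], [-1.27, 4.41], [0.06, 2.06], [-2.6, 2.6]. Speed limits (rad/s): [2.22, 2.22, 2.79, 2.79, 3.14, 3.14, 3.14].

## Interface

Orientations are given as a unit quaternion [x, y, z, w].
In Python, from bench import r, camera gives the robot as it stands. The module is installed in compiled form; this text tells all that it offers.
- The arm moves only by the shell command python3 -m pendant 'ROWS' [FORCE]. ROWS is JSON, a list of rows, each an object with "dp": the shift along the tool's x, y, z as a fraction of full scale, a list of three; "rotation": the turn, a rotation vector about the tool's x, y, z as a fraction of full scale, a list of three; "jaw": the opening, from 0 (shut) to 1 (fully open). A call has 1 to 8 rows; each row is the pose to reach, as a shift and turn from the pose commanded when the call began, along the tool's axes at that moment, turning the shorter way round; what a row does not reach only later rows make up. Full scale, the value 1, is 0.15 m for a shift and 2 pi rad for a turn. A row lasts 1/8 s, in which the tool goes at most 62.5 mm and 10.7 degrees, less where a joint would pass 70% of its speed; a pose out of reach is approached as far as the arm can. A call with a number of a shift or a turn outside -1 to 1 is refused whole. A call with a gripper value outside its range is refused whole. The fingers move at their own pace and stop on an object; FORCE is the grip in N (left out, the last holds). Time passes only in rows, so rows that repeat a pose let the fingers close. It gives the time, the measured TCP pose, the force, the opening and the grip force at its end, in the units of the state.
- r.read_state(): the state, without advancing time (a new reading comes with each control period).
- camera(name): name is "scene" or "top" or "wrist"; returns a dict with "image" (400x640x3 uint8, red, green, blue), "z_map" (400x640 float32, m along the optical axis (not along the pixel's ray), 0 where there is no reading), "mtx" (3x3 intrinsics, pixels), "T" (4x4, takes a point from camera to world coordinates). Camera axes: x right, y down, z forward; pixel columns grow to the right and rows downward; lengths in m; the calibration is good to about 2 mm. A picture is of the moment at which its call begins.
- r.close_job(): hands the job in; it is judged then, once.
The state is a dict: "time": time; "joint_positions": joint angles; "joint_vel": joint speeds; "joint_torque": joint torques, N m; "ee_pos": TCP position; "eef_rot": TCP orientation; "ft_force": force on the tool from outside, world axes, zero at the start; "torque": the same for the moment, N m; "width": finger opening in m; "grip_force": force on a finger pad.
Only numpy, scipy, OpenCV 4.12 (cv2) and the standard library are available. Lean on these libraries where they do the work, as an engineer would, in place of code of your own. Each camera call takes 0.05 s, during which the arm holds its last target. There are 200 camera calls.

## Working session

There is one attempt and no reset: what is moved stays moved. The work goes in short steps, Python scripts to look and compute and a shell command to move; the robot and the scene stay as the last step left them, time stands still between calls to the robot, and variables do not carry over. Pictures are saved under pics/ and viewed, at most 14 in all, crops included, and the job is handed in when it is done.

```bash
mkdir -p pics; python3 - <<'E'
from bench import r,camera
import cv2,numpy as np
s=r.read_state();print({k:np.round(s[k],3).tolist() for k in('time','ee_pos','eef_rot','width')})
for n in('top','scene'):
    c=camera(n);np.savez(f'{n}0.npz',**c);cv2.imwrite(f'pics/{n}0.png',c['image'][...,::-1]);print(n,c['mtx'].round(1).tolist(),c['T'].round(3).tolist())
E
```

```text
{'time': 0.0, 'ee_pos': [0.154, -0.605, 0.222], 'eef_rot': [0.992, 0.124, -0.0, -0.001], 'width': 0.087}
top [[406.9, 0.0, 315.3], [0.0, 406.9, 196.9], [0.0, 0.0, 1.0]] [[-0.028, -0.991, 0.132, 0.396], [-0.999, 0.03, 0.013, 0.002], [-0.017, -0.132, -0.991, 0.898], [0.0, 0.0, 0.0, 1.0]]
scene [[435.0, 0.0, 322.9], [0.0, 435.0, 202.8], [0.0, 0.0, 1.0]] [[0.235, 0.665, -0.709, 1.325], [0.972, -0.175, 0.158, -0.159], [-0.02, -0.726, -0.687, 0.795], [0.0, 0.0, 0.0, 1.0]]
```

View pics/top0.png

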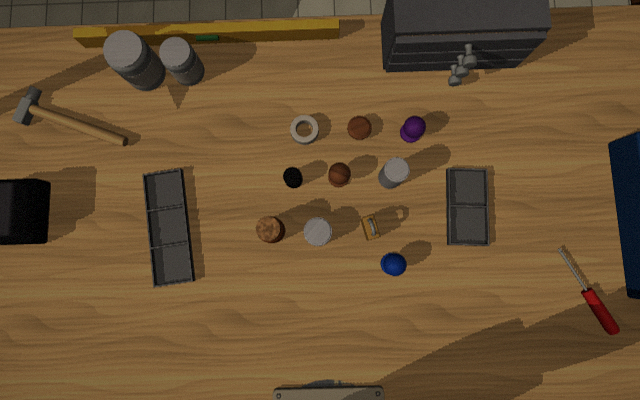

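View pics/scene0.png

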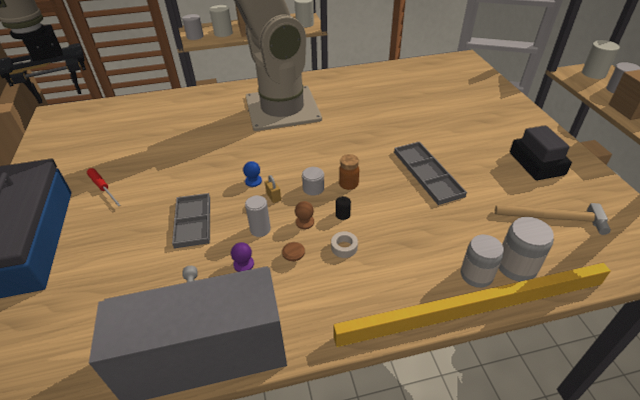

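The top view shows: tape roll (305,129), flat brown knob (359,127), purple look-alike (413,128), black door stop (292,177), brown ball knob (340,174), tall tin (395,172), jar (269,229), squat tin (317,231), padlock (371,227), blue look-alike (393,264), long tray (168,228) and short tray (467,206). In the scene view the brown ball on a foot is at (304,213), and the flat mushroom is at (293,251).

Candidates for ball_knob are brown (340,174), flat brown (359,127), purple (413,128) and blue (393,264). The brown one at (340,174) fits: it is wooden and ball-headed. I'll confirm it in a crop.

```bash
cat > m.py <<'E'
import numpy as np,cv2
def cloud(c):
    z=c['z_map'];v,u=np.mgrid[:400,:640];p=np.stack([u,v,np.ones_like(u)],-1)@np.linalg.inv(c['mtx']).T*z[...,None]
    P=p@c['T'][:3,:3].T+c['T'][:3,3];P[z==0]=np.nan;return P
def blobs(c,zmin=.012,box=(.25,.8,-.45,.5),show=True):
    P=cloud(c);X,Y,Z=P[...,0],P[...,1],P[...,2]
    m=((Z>zmin)&(Z<.2)&(X>box[0])&(X<box[1])&(Y>box[2])&(Y<box[3])).astype(np.uint8)
    n,l,st,ce=cv2.connectedComponentsWithStats(m,connectivity=4)
    for i in range(1,n):
        if st[i,4]<40: continue
        q=P[l==i];zt=np.percentile(q[:,2],95);t=q[q[:,2]>zt-.007]
        (cx,cy),rad=cv2.minEnclosingCircle(t[:,:2].astype(np.float32))
        (rx,ry),wh,a=cv2.minAreaRect((t if zt>.03 else q)[:,:2].astype(np.float32))
        print('px',ce[i].round(),st[i,4],'ztop %.3f med %s circ %.4f %.4f r%.4f rect %.4f %.4f %s %.1f'%(zt,np.round(np.median(t[:,:2],0),4),cx,cy,rad,rx,ry,np.round(wh,4),a))
E
python3 - <<'E'
from m import *
for n in('top','scene'):
    c=dict(np.load(n+'0.npz'));P=cloud(c);print(n,'table z',np.nanmedian(P[200:230,230:260,2]) if n=='top' else '');blobs(c)
a=np.load('top0.npz')['image'][100:280,240:440];b=np.load('scene0.npz')['image'][140:280,220:375]
a=cv2.resize(a,(400,360),interpolation=3);b=cv2.resize(b,(400,360),interpolation=3)
cv2.imwrite('pics/crop0.png',np.hstack([a,b])[...,::-1])
E
```

```text
top table z -0.0006055087321181762
px [461.  54.] 4605 ztop 0.147 med [ 0.7964 -0.3005] circ 0.7975 -0.3003 r0.1466 rect 0.7760 -0.3003 [0.048  0.2929] 0.0
px [135.  71.] 1100 ztop 0.120 med [0.7917 0.3964] circ 0.7991 0.3973 r0.0342 rect 0.7899 0.3973 [0.02   0.0682] 0.0
px [182.  71.] 580 ztop 0.100 med [0.7948 0.2976] circ 0.7997 0.2986 r0.0244 rect 0.7940 0.2986 [0.0115 0.0485] 0.0
px [304. 129.] 455 ztop 0.027 med [0.6666 0.0345] circ 0.6678 0.0339 r0.0320 rect 0.6672 0.0341 [0.0623 0.0619] 88.5
px [414. 126.] 391 ztop 0.065 med [ 0.6571 -0.2039] circ 0.6578 -0.2053 r0.0194 rect 0.6581 -0.2046 [0.034  0.0341] 73.7
px [359. 127.] 461 ztop 0.031 med [ 0.6652 -0.0879] circ 0.6661 -0.0880 r0.0269 rect 0.6656 -0.0888 [0.0509 0.0508] 87.5
px [111. 136.] 343 ztop 0.027 med [0.6652 0.468 ] circ 0.6700 0.4675 r0.0349 rect 0.6659 0.4698 [0.0725 0.0251] 69.6
px [394. 172.] 701 ztop 0.097 med [ 0.5552 -0.1521] circ 0.5560 -0.1526 r0.0258 rect 0.5559 -0.1529 [0.0496 0.0499] 43.3
px [339. 173.] 388 ztop 0.065 med [ 0.5603 -0.0399] circ 0.5607 -0.0389 r0.0188 rect 0.5600 -0.0390 [0.0324 0.0358
[... 2051 characters left out ...]
21.] 176 ztop 0.122 med [0.793  0.3996] circ 0.7983 0.3979 r0.0328 rect 0.7901 0.3980 [0.0654 0.0192] 89.3
px [344. 243.] 415 ztop 0.027 med [0.6721 0.0338] circ 0.6692 0.0341 r0.0337 rect 0.6699 0.0339 [0.0644 0.0625] 5.8
px [480. 237.] 74 ztop 0.102 med [0.7954 0.2996] circ 0.7985 0.2998 r0.0232 rect 0.7938 0.2998 [0.0462 0.0122] 89.8
px [241. 253.] 379 ztop 0.065 med [ 0.6622 -0.2046] circ 0.6593 -0.2050 r0.0185 rect 0.6596 -0.2053 [0.0342 0.0338] 8.7
px [293. 251.] 357 ztop 0.031 med [ 0.6705 -0.0883] circ 0.6670 -0.0881 r0.0271 rect 0.6675 -0.0874 [0.0513 0.0494] 66.0
px [195. 274.] 291 ztop 0.148 med [ 0.7974 -0.289 ] circ 0.7911 -0.2633 r0.0559 rect 0.7767 -0.2631 [0.1108 0.0465] 89.9
```

View pics/crop0.png

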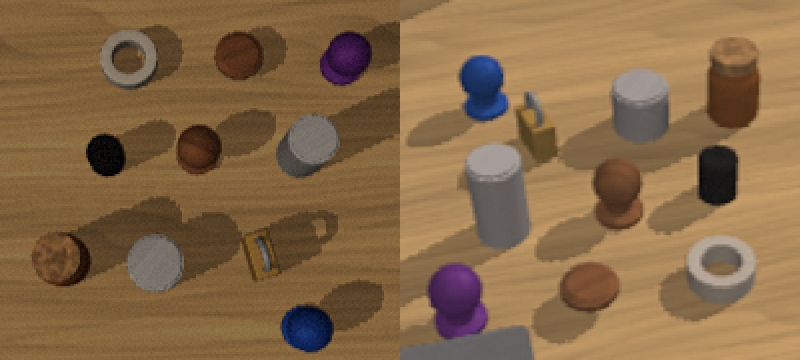

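The crop confirms the right one: the brown ball on a foot is the ball_knob (top crop (198,148), scene crop (617,190)). The flat brown mushroom and the blue and purple knobs stay. The tool yaw of 14° is already close to the padlock's 12.7°, so I'll turn it to about 10° as a compromise with the long tray's 7°.

```bash
cat > go.py <<'E'
import sys,numpy as np
from bench import r
from scipy.spatial.transform import Rotation as R
# usage: go.py x y z [x y z ...] : legs in tool units from the measured pose
s=r.read_state();T=R.from_quat(s['eef_rot']);p=np.array(s['ee_pos'])
print('t %.2f p %s w %.4f grip %.1f F %s xaxis %s z %s'%(s['time'],np.round(p,4),s['width'],s['grip_force'],np.round(s['ft_force'],1),np.round(T.as_matrix()[:,0],3),np.round(T.as_matrix()[:,2],3)))
a=[float(v) for v in sys.argv[1:]]
for q in np.reshape(a,(-1,3)):
    d=T.inv().apply(q-p)/.15;n=int(np.ceil(abs(d).max()-1e-3)) or 1
    print(q,'leg',np.round(d,3),'in',n,'x',np.round(d/n,3));p=q
E
python3 -m pendant '[{"dp":[0,0,0],"rotation":[0,0,0.0117],"jaw":0.9},{"dp":[0,0,0],"rotation":[0,0,0.0117],"jaw":0.9},{"dp":[0,0,0],"rotation":[0,0,0.0117],"jaw":0.9}]' 30
python3 go.py .557 -.153 .222 .557 -.153 .051
```

```text
time: 0.48
ee_pos: [0.1539, -0.6057, 0.2223]
eef_rot: [0.996, 0.088, -0.0, -0.0]
ft_force: [0.3, 0.2, 0.3]
width: 0.0787
grip_force: 0.0
t 0.47 p [ 0.1539 -0.6057  0.2223] w 0.0787 grip 0.0 F [0.3 0.2 0.3] xaxis [ 0.984  0.176 -0.   ] z [-0.  0. -1.]
[ 0.557 -0.153  0.222] leg [ 3.176e+00 -2.498e+00  3.000e-03] in 4 x [ 0.794 -0.624  0.001]
[ 0.557 -0.153  0.051] leg [0.   0.   1.14] in 2 x [0.   0.   0.57]
```

```bash
for i in 1 2 3 4; do python3 -m pendant '[{"dp":[0.794,-0.624,0],"rotation":[0,0,0],"jaw":0.9},{"dp":[0.794,-0.624,0],"rotation":[0,0,0],"jaw":0.9},{"dp":[0.794,-0.624,0],"rotation":[0,0,0],"jaw":0.9},{"dp":[0.794,-0.624,0],"rotation":[0,0,0],"jaw":0.9}]' | head -2; done
python3 go.py .557 -.153 .222 .557 -.153 .051
```

```text
time: 0.98
ee_pos: [0.2568, -0.4913, 0.2229]
time: 1.48
ee_pos: [0.3567, -0.3793, 0.2227]
time: 1.98
ee_pos: [0.4572, -0.2671, 0.2224]
time: 2.48
ee_pos: [0.5579, -0.1549, 0.222]
t 2.48 p [ 0.5579 -0.1549  0.222 ] w 0.0783 grip 0.0 F [ 0.9 -1.9  0. ] xaxis [ 0.985  0.175 -0.001] z [-0.001  0.    -1.   ]
[ 0.557 -0.153  0.222] leg [-0.004 -0.014  0.   ] in 1 x [-0.004 -0.014  0.   ]
[ 0.557 -0.153  0.051] leg [1.00e-03 0.00e+00 1.14e+00] in 2 x [0.   0.   0.57]
```

```bash
python3 -m pendant '[{"dp":[0,0,0.57],"rotation":[0,0,0],"jaw":0.9},{"dp":[0,0,0.57],"rotation":[0,0,0],"jaw":0.9},{"dp":[0,0,0.57],"rotation":[0,0,0],"jaw":0.9}]' >/dev/null
python3 -m pendant '[{"dp":[0,0,0.3],"rotation":[0,0,0],"jaw":0.9},{"dp":[0,0,0.57],"rotation":[0,0,0],"jaw":0.9},{"dp":[0,0,0.57],"rotation":[0,0,0],"jaw":0.9},{"dp":[0,0,0.57],"rotation":[0,0,0],"jaw":0.9},{"dp":[0,0,0.57],"rotation":[0,0,0],"jaw":0.9}]' 
python3 -m pendant '[{"dp":[0,0,0],"rotation":[0,0,0],"jaw":0.3},{"dp":[0,0,0],"rotation":[0,0,0],"jaw":0.3},{"dp":[0,0,0],"rotation":[0,0,0],"jaw":0.3},{"dp":[0,0,0],"rotation":[0,0,0],"jaw":0.3},{"dp":[0,0,0],"rotation":[0,0,0],"jaw":0.3},{"dp":[0,0,0],"rotation":[0,0,0],"jaw":0.3},{"dp":[0,0,0],"rotation":[0,0,0],"jaw":0.3},{"dp":[0,0,0],"rotation":[0,0,0],"jaw":0.3}]' 30
python3 go.py .557 -.153 .19 .460 .338 .19 .460 .338 .056 .460 .338 .2 .439 .0105 .2
```

```text
time: 3.48
ee_pos: [0.5591, -0.1548, 0.0539]
eef_rot: [0.996, 0.087, 0.002, 0.001]
ft_force: [0.8, -0.2, -0.6]
width: 0.0782
grip_force: 0.0
time: 4.47
ee_pos: [0.5578, -0.1538, 0.0516]
eef_rot: [0.996, 0.088, 0.0, -0.0]
ft_force: [-0.6, 2.7, 2.2]
width: 0.0503
grip_force: 30.0
t 4.47 p [ 0.5578 -0.1538  0.0516] w 0.0503 grip 30.0 F [-0.6  2.7  2.2] xaxis [0.985 0.175 0.   ] z [ 0.  0. -1.]
[ 0.557 -0.153  0.19 ] leg [-0.004 -0.006 -0.923] in 1 x [-0.004 -0.006 -0.923]
[0.46  0.338 0.19 ] leg [-6.500e-02 -3.336e+00  1.000e-03] in 4 x [-0.016 -0.834  0.   ]
[0.46  0.338 0.056] leg [-0.     0.     0.893] in 1 x [-0.     0.     0.893]
[0.46  0.338 0.2  ] leg [ 0.   -0.   -0.96] in 1 x [ 0.   -0.   -0.96]
[0.439  0.0105 0.2   ] leg [-0.519  2.125 -0.   ] in 3 x [-0.173  0.708 -0.   ]
```

```bash
python3 -m pendant '[{"dp":[0,0,-0.1],"rotation":[0,0,0],"jaw":0.3},{"dp":[0,0,-0.4],"rotation":[0,0,0],"jaw":0.3},{"dp":[0,0,-0.7],"rotation":[0,0,0],"jaw":0.3},{"dp":[0,0,-0.923],"rotation":[0,0,0],"jaw":0.3},{"dp":[0,0,-0.923],"rotation":[0,0,0],"jaw":0.3}]' 40 
python3 -m pendant '[{"dp":[-0.003,-0.15,0],"rotation":[0,0,0],"jaw":0.3},{"dp":[-0.01,-0.45,0],"rotation":[0,0,0],"jaw":0.3},{"dp":[-0.016,-0.834,0],"rotation":[0,0,0],"jaw":0.3},{"dp":[-0.016,-0.834,0],"rotation":[0,0,0],"jaw":0.3}]' >/dev/null
python3 -m pendant '[{"dp":[-0.016,-0.3,0],"rotation":[0,0,0],"jaw":0.3},{"dp":[-0.016,-0.6,0],"rotation":[0,0,0],"jaw":0.3},{"dp":[-0.016,-0.834,0],"rotation":[0,0,0],"jaw":0.3}]' >/dev/null
python3 -m pendant '[{"dp":[-0.016,-0.3,0],"rotation":[0,0,0],"jaw":0.3},{"dp":[-0.016,-0.6,0],"rotation":[0,0,0],"jaw":0.3},{"dp":[-0.016,-0.834,0],"rotation":[0,0,0],"jaw":0.3}]' >/dev/null
python3 -m pendant '[{"dp":[-0.016,-0.3,0],"rotation":[0,0,0],"jaw":0.3},{"dp":[-0.016,-0.6,0],"rotation":[0,0,0],"jaw":0.3},{"dp":[-0.016,-0.75,0],"rotation":[0,0,0],"jaw":0.3},{"dp":[-0.016,-0.834,0],"rotation":[0,0,0],"jaw":0.3},{"dp":[-0.016,-0.834,0],"rotation":[0,0,0],"jaw":0.3},{"dp":[-0.016,-0.834,0],"rotation":[0,0,0],"jaw":0.3}]' 
python3 go.py .460 .338 .19 .460 .338 .057
python3 - <<'E'
from m import *
from bench import camera
c=camera('top');cv2.imwrite('pics/t1.png',c['image'][...,::-1]);blobs(c,.012,(.3,.62,.2,.48))
c=camera('scene');blobs(c,.012,(.3,.62,.2,.48))
E
```

```text
time: 5.1
ee_pos: [0.5591, -0.1548, 0.1936]
eef_rot: [0.996, 0.087, 0.002, 0.001]
ft_force: [0.2, 0.1, -3.1]
width: 0.0504
grip_force: 39.9
time: 7.1
ee_pos: [0.4615, 0.3356, 0.1897]
eef_rot: [0.996, 0.087, -0.0, 0.001]
ft_force: [-0.1, -0.2, -2.1]
width: 0.0499
grip_force: 39.9
t 7.10 p [0.4615 0.3356 0.1897] w 0.0499 grip 39.9 F [-0.1 -0.2 -2.1] xaxis [ 0.985  0.173 -0.   ] z [-0.    -0.001 -1.   ]
[0.46  0.338 0.19 ] leg [-0.007 -0.017 -0.002] in 1 x [-0.007 -0.017 -0.002]
[0.46  0.338 0.057] leg [ 0.    -0.001  0.887] in 1 x [ 0.    -0.001  0.887]
px [169. 232.] 765 ztop 0.153 med [0.4378 0.3226] circ 0.4408 0.3249 r0.0145 rect 0.4388 0.3239 [0.0052 0.0287] 26.9
px [435. 126.] 427 ztop 0.198 med [0.4787 0.3242] circ 0.4628 0.3337 r0.0354 rect 0.4733 0.3326 [0.0705 0.0278] 83.8
px [430. 171.] 557 ztop 0.020 med [0.487  0.3379] circ 0.4605 0.3335 r0.1336 rect 0.4593 0.3379 [0.2573 0.0893] 7.2
```

View pics/t1.png

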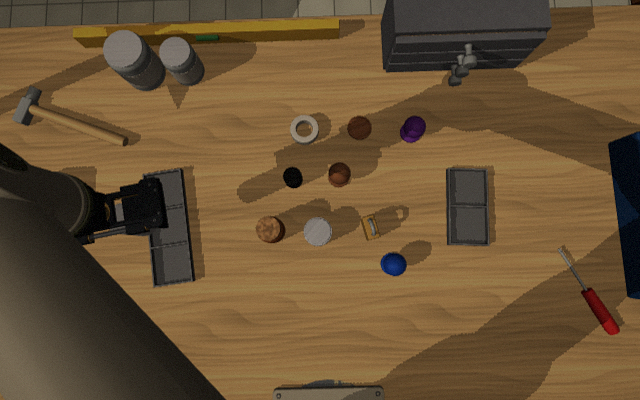

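The tin is held above the long tray at about (165,210), and the other objects have not moved. Next I lower it, release it, and retreat toward the squat tin.

```bash
python3 -m pendant '[{"dp":[-0.007,-0.012,0.3],"rotation":[0,0,0],"jaw":0.3},{"dp":[-0.007,-0.012,0.6],"rotation":[0,0,0],"jaw":0.3},{"dp":[-0.007,-0.012,0.75],"rotation":[0,0,0],"jaw":0.3},{"dp":[-0.007,-0.012,0.83],"rotation":[0,0,0],"jaw":0.3},{"dp":[-0.007,-0.012,0.887],"rotation":[0,0,0],"jaw":0.3},{"dp":[-0.007,-0.012,0.892],"rotation":[0,0,0],"jaw":0.3},{"dp":[-0.007,-0.012,0.892],"rotation":[0,0,0],"jaw":0.3}]'
python3 -m pendant '[{"dp":[0,0,0],"rotation":[0,0,0],"jaw":0.8},{"dp":[0,0,0],"rotation":[0,0,0],"jaw":0.8},{"dp":[0,0,0],"rotation":[0,0,0],"jaw":0.8},{"dp":[0,0,0],"rotation":[0,0,0],"jaw":0.8}]'
python3 -m pendant '[{"dp":[0,0,-0.2],"rotation":[0,0,0],"jaw":0.8},{"dp":[0,0,-0.5],"rotation":[0,0,0],"jaw":0.8},{"dp":[0,0,-0.9],"rotation":[0,0,0],"jaw":0.85},{"dp":[0,0,-0.95],"rotation":[0,0,0],"jaw":0.85},{"dp":[0,0,-0.95],"rotation":[0,0,0],"jaw":0.85}]' >/dev/null
python3 go.py .439 .0105 .2 .439 .0105 .024
```

```text
time: 8.07
ee_pos: [0.4601, 0.3389, 0.057]
eef_rot: [0.996, 0.088, 0.001, -0.0]
ft_force: [-0.5, 0.3, -2.2]
width: 0.0504
grip_force: 39.9
time: 8.57
ee_pos: [0.4597, 0.3387, 0.0563]
eef_rot: [0.996, 0.088, 0.0, 0.0]
ft_force: [-0.4, 0.4, -0.6]
width: 0.0695
grip_force: 0.0
t 9.20 p [0.4598 0.3386 0.1988] w 0.0737 grip 0.0 F [-0.6 -0.4 -0.5] xaxis [0.985 0.174 0.001] z [ 0.001  0.    -1.   ]
[0.439  0.0105 0.2   ] leg [-0.518  2.13  -0.008] in 3 x [-0.173  0.71  -0.003]
[0.439  0.0105 0.024 ] leg [-1.000e-03 -0.000e+00  1.173e+00] in 2 x [-0.001 -0.     0.587]
```

```bash
python3 -m pendant '[{"dp":[-0.06,0.25,0],"rotation":[0,0,0],"jaw":0.86},{"dp":[-0.173,0.71,0],"rotation":[0,0,0],"jaw":0.86},{"dp":[-0.173,0.71,0],"rotation":[0,0,0],"jaw":0.86}]' >/dev/null
python3 -m pendant '[{"dp":[-0.173,0.71,0],"rotation":[0,0,0],"jaw":0.86},{"dp":[-0.173,0.71,0],"rotation":[0,0,0],"jaw":0.86}]' >/dev/null
python3 -m pendant '[{"dp":[-0.173,0.71,0],"rotation":[0,0,0],"jaw":0.86},{"dp":[-0.173,0.71,0],"rotation":[0,0,0],"jaw":0.86},{"dp":[-0.173,0.71,0],"rotation":[0,0,0],"jaw":0.86},{"dp":[-0.173,0.71,0],"rotation":[0,0,0],"jaw":0.86}]' >/dev/null
python3 -m pendant '[{"dp":[0,0,0.3],"rotation":[0,0,0],"jaw":0.86},{"dp":[0,0,0.58],"rotation":[0,0,0],"jaw":0.86},{"dp":[0,0,0.58],"rotation":[0,0,0],"jaw":0.86},{"dp":[0,0,0.58],"rotation":[0,0,0],"jaw":0.86}]' 
python3 go.py .439 .0105 .024
```

```text
time: 10.82
ee_pos: [0.4395, 0.0115, 0.1129]
eef_rot: [0.996, 0.088, 0.001, -0.0]
ft_force: [0.2, -0.5, 0.9]
width: 0.075
grip_force: 0.0
t 10.82 p [0.4395 0.0115 0.1129] w 0.0750 grip 0.0 F [ 0.2 -0.5  0.9] xaxis [0.984 0.176 0.001] z [ 0.001  0.    -1.   ]
[0.439  0.0105 0.024 ] leg [-0.005  0.006  0.593] in 1 x [-0.005  0.006  0.593]
```

```bash
python3 -m pendant '[{"dp":[0,0.006,0.3],"rotation":[0,0,0],"jaw":0.86},{"dp":[0,0.006,0.593],"rotation":[0,0,0],"jaw":0.86},{"dp":[0,0.006,0.593],"rotation":[0,0,0],"jaw":0.86},{"dp":[0,0.006,0.593],"rotation":[0,0,0],"jaw":0.86}]' 
python3 -m pendant '[{"dp":[0,0,0],"rotation":[0,0,0],"jaw":0.4},{"dp":[0,0,0],"rotation":[0,0,0],"jaw":0.4},{"dp":[0,0,0],"rotation":[0,0,0],"jaw":0.4},{"dp":[0,0,0],"rotation":[0,0,0],"jaw":0.4},{"dp":[0,0,0],"rotation":[0,0,0],"jaw":0.4},{"dp":[0,0,0],"rotation":[0,0,0],"jaw":0.4},{"dp":[0,0,0],"rotation":[0,0,0],"jaw":0.4}]' 35
python3 -m pendant '[{"dp":[0,0,-0.1],"rotation":[0,0,0],"jaw":0.4},{"dp":[0,0,-0.4],"rotation":[0,0,0],"jaw":0.4},{"dp":[0,0,-0.7],"rotation":[0,0,0],"jaw":0.4},{"dp":[0,0,-1],"rotation":[0,0,0],"jaw":0.4},{"dp":[0,0,-1],"rotation":[0,0,0],"jaw":0.4},{"dp":[0,0,-1],"rotation":[0,0,0],"jaw":0.4}]' 
python3 go.py .444 -.315 .172 .444 -.315 .029
```

```text
time: 11.32
ee_pos: [0.4406, 0.0098, 0.025]
eef_rot: [0.996, 0.088, 0.001, 0.0]
ft_force: [0.9, 0.5, 0.7]
width: 0.0751
grip_force: 0.0
time: 12.2
ee_pos: [0.4397, 0.0097, 0.0238]
eef_rot: [0.996, 0.088, 0.001, 0.0]
ft_force: [-1.9, 0.5, 9.3]
width: 0.0581
grip_force: 35.0
time: 12.95
ee_pos: [0.4383, 0.0094, 0.1723]
eef_rot: [0.996, 0.088, -0.0, 0.0]
ft_force: [-0.1, -0.6, -3.1]
width: 0.0583
grip_force: 35.0
t 12.95 p [0.4383 0.0094 0.1723] w 0.0583 grip 35.0 F [-0.1 -0.6 -3.1] xaxis [ 0.985  0.174 -0.001] z [-0.001 -0.    -1.   ]
[ 0.444 -0.315  0.172] leg [-0.34   2.136  0.003] in 3 x [-0.113  0.712  0.001]
[ 0.444 -0.315  0.029] leg [ 0.001 -0.     0.953] in 1 x [ 0.001 -0.     0.953]
```

```bash
python3 -m pendant '[{"dp":[-0.02,0.15,0],"rotation":[0,0,0],"jaw":0.4},{"dp":[-0.07,0.45,0],"rotation":[0,0,0],"jaw":0.4},{"dp":[-0.113,0.712,0],"rotation":[0,0,0],"jaw":0.4}]' >/dev/null
python3 -m pendant '[{"dp":[-0.05,0.35,0],"rotation":[0,0,0],"jaw":0.4},{"dp":[-0.113,0.712,0],"rotation":[0,0,0],"jaw":0.4}]' >/dev/null
python3 -m pendant '[{"dp":[-0.05,0.3,0],"rotation":[0,0,0],"jaw":0.4},{"dp":[-0.08,0.55,0],"rotation":[0,0,0],"jaw":0.4},{"dp":[-0.113,0.712,0],"rotation":[0,0,0],"jaw":0.4},{"dp":[-0.113,0.712,0],"rotation":[0,0,0],"jaw":0.4},{"dp":[-0.113,0.712,0],"rotation":[0,0,0],"jaw":0.4},{"dp":[-0.113,0.712,0],"rotation":[0,0,0],"jaw":0.4}]' 
python3 go.py .444 -.315 .029
```

```text
time: 14.32
ee_pos: [0.4448, -0.3136, 0.1723]
eef_rot: [0.996, 0.088, -0.0, -0.0]
ft_force: [0.0, -1.1, -3.0]
width: 0.0584
grip_force: 35.0
t 14.32 p [ 0.4448 -0.3136  0.1723] w 0.0584 grip 35.0 F [ 0.  -1.1 -3. ] xaxis [ 0.984  0.176 -0.   ] z [-0.001  0.001 -1.   ]
[ 0.444 -0.315  0.029] leg [-0.006  0.009  0.956] in 1 x [-0.006  0.009  0.956]
```

Next I place it, then go to the door stop at (.5585, .061).

```bash
python3 -m pendant '[{"dp":[-0.006,0.006,0.3],"rotation":[0,0,0],"jaw":0.4},{"dp":[-0.006,0.006,0.6],"rotation":[0,0,0],"jaw":0.4},{"dp":[-0.006,0.006,0.8],"rotation":[0,0,0],"jaw":0.4},{"dp":[-0.006,0.006,0.9],"rotation":[0,0,0],"jaw":0.4},{"dp":[-0.006,0.006,0.955],"rotation":[0,0,0],"jaw":0.4},{"dp":[-0.006,0.006,0.963],"rotation":[0,0,0],"jaw":0.4},{"dp":[-0.006,0.006,0.963],"rotation":[0,0,0],"jaw":0.4}]'
python3 -m pendant '[{"dp":[0,0,0],"rotation":[0,0,0],"jaw":0.86},{"dp":[0,0,0],"rotation":[0,0,0],"jaw":0.86},{"dp":[0,0,0],"rotation":[0,0,0],"jaw":0.86},{"dp":[0,0,0],"rotation":[0,0,0],"jaw":0.86}]'
python3 -m pendant '[{"dp":[0,0,-0.2],"rotation":[0,0,0],"jaw":0.86},{"dp":[0,0,-0.5],"rotation":[0,0,0],"jaw":0.86},{"dp":[0,0,-0.9],"rotation":[0,0,0],"jaw":0.86},{"dp":[0,0,-1],"rotation":[0,0,0],"jaw":0.7},{"dp":[0,0,-1],"rotation":[0,0,0],"jaw":0.7}]' >/dev/null
python3 go.py .5585 .061 .178 .5585 .061 .018
```

```text
time: 15.2
ee_pos: [0.4446, -0.3162, 0.0293]
eef_rot: [0.996, 0.088, 0.001, 0.001]
ft_force: [-0.5, 0.4, -2.0]
width: 0.0582
grip_force: 35.0
time: 15.7
ee_pos: [0.444, -0.3159, 0.0285]
eef_rot: [0.996, 0.088, 0.0, 0.0]
ft_force: [-0.2, 0.5, -0.1]
width: 0.0747
grip_force: 0.0
t 16.32 p [ 0.4443 -0.3162  0.1789] w 0.0640 grip 0.0 F [-0.3 -0.1 -0.8] xaxis [0.985 0.174 0.001] z [ 0.001 -0.001 -1.   ]
[0.5585 0.061  0.178 ] leg [ 1.188 -2.343  0.004] in 3 x [ 0.396 -0.781  0.001]
[0.5585 0.061  0.018 ] leg [-1.000e-03 -2.000e-03  1.067e+00] in 2 x [-0.001 -0.001  0.533]
```

```bash
python3 -m pendant '[{"dp":[0.15,-0.3,0],"rotation":[0,0,0],"jaw":0.7},{"dp":[0.396,-0.781,0],"rotation":[0,0,0],"jaw":0.7},{"dp":[0.396,-0.781,0],"rotation":[0,0,0],"jaw":0.7}]' >/dev/null
python3 -m pendant '[{"dp":[0.2,-0.4,0],"rotation":[0,0,0],"jaw":0.7},{"dp":[0.396,-0.781,0],"rotation":[0,0,0],"jaw":0.7},{"dp":[0.396,-0.781,0],"rotation":[0,0,0],"jaw":0.7}]' >/dev/null
python3 -m pendant '[{"dp":[0.2,-0.4,0],"rotation":[0,0,0],"jaw":0.7},{"dp":[0.396,-0.781,0],"rotation":[0,0,0],"jaw":0.7},{"dp":[0.396,-0.781,0],"rotation":[0,0,0],"jaw":0.7},{"dp":[0.396,-0.781,0],"rotation":[0,0,0],"jaw":0.7},{"dp":[0.396,-0.781,0],"rotation":[0,0,0],"jaw":0.7}]' >/dev/null
python3 -m pendant '[{"dp":[0,0,0.3],"rotation":[0,0,0],"jaw":0.7},{"dp":[0,0,0.53],"rotation":[0,0,0],"jaw":0.7},{"dp":[0,0,0.53],"rotation":[0,0,0],"jaw":0.7},{"dp":[0,0,0.53],"rotation":[0,0,0],"jaw":0.7}]' 
python3 go.py .5585 .061 .02
```

```text
time: 18.2
ee_pos: [0.5589, 0.0605, 0.1002]
eef_rot: [0.996, 0.087, 0.001, 0.0]
ft_force: [-0.2, 0.5, 0.0]
width: 0.0609
grip_force: 0.0
t 18.20 p [0.5589 0.0605 0.1002] w 0.0609 grip 0.0 F [-0.2  0.5  0. ] xaxis [0.985 0.173 0.002] z [ 0.002 -0.    -1.   ]
[0.5585 0.061  0.02  ] leg [-0.003 -0.004  0.535] in 1 x [-0.003 -0.004  0.535]
```

```bash
python3 -m pendant '[{"dp":[0,0,0.3],"rotation":[0,0,0],"jaw":0.7},{"dp":[0,0,0.535],"rotation":[0,0,0],"jaw":0.7},{"dp":[0,0,0.535],"rotation":[0,0,0],"jaw":0.7},{"dp":[0,0,0.535],"rotation":[0,0,0],"jaw":0.7}]' >/dev/null
python3 -m pendant '[{"dp":[0,0,0],"rotation":[0,0,0],"jaw":0.2},{"dp":[0,0,0],"rotation":[0,0,0],"jaw":0.2},{"dp":[0,0,0],"rotation":[0,0,0],"jaw":0.2},{"dp":[0,0,0],"rotation":[0,0,0],"jaw":0.2},{"dp":[0,0,0],"rotation":[0,0,0],"jaw":0.2},{"dp":[0,0,0],"rotation":[0,0,0],"jaw":0.2},{"dp":[0,0,0],"rotation":[0,0,0],"jaw":0.2}]' 15
python3 -m pendant '[{"dp":[0,0,-0.1],"rotation":[0,0,0],"jaw":0.2},{"dp":[0,0,-0.4],"rotation":[0,0,0],"jaw":0.2},{"dp":[0,0,-0.7],"rotation":[0,0,0],"jaw":0.2},{"dp":[0,0,-1],"rotation":[0,0,0],"jaw":0.2},{"dp":[0,0,-1],"rotation":[0,0,0],"jaw":0.2},{"dp":[0,0,-1],"rotation":[0,0,0],"jaw":0.2}]' 
python3 go.py .528 -.319 .170 .528 -.319 .0245
```

```text
time: 19.58
ee_pos: [0.5585, 0.0613, 0.0191]
eef_rot: [0.996, 0.087, 0.0, 0.0]
ft_force: [-1.5, -1.1, 7.0]
width: 0.0394
grip_force: 15.0
time: 20.32
ee_pos: [0.5578, 0.0612, 0.1685]
eef_rot: [0.996, 0.088, -0.0, 0.0]
ft_force: [-0.7, -0.0, -0.4]
width: 0.0394
grip_force: 15.0
t 20.32 p [0.5578 0.0612 0.1685] w 0.0394 grip 15.0 F [-0.7 -0.  -0.4] xaxis [ 0.985  0.174 -0.   ] z [-0. -0. -1.]
[ 0.528 -0.319  0.17 ] leg [-0.638  2.461 -0.009] in 3 x [-0.213  0.82  -0.003]
[ 0.528  -0.319   0.0245] leg [ 0.   -0.    0.97] in 1 x [ 0.   -0.    0.97]
```

```bash
python3 -m pendant '[{"dp":[-0.04,0.15,0],"rotation":[0,0,0],"jaw":0.2},{"dp":[-0.12,0.45,0],"rotation":[0,0,0],"jaw":0.2},{"dp":[-0.213,0.82,0],"rotation":[0,0,0],"jaw":0.2},{"dp":[-0.213,0.82,0],"rotation":[0,0,0],"jaw":0.2}]' >/dev/null
python3 -m pendant '[{"dp":[-0.08,0.3,0],"rotation":[0,0,0],"jaw":0.2},{"dp":[-0.16,0.6,0],"rotation":[0,0,0],"jaw":0.2},{"dp":[-0.213,0.82,0],"rotation":[0,0,0],"jaw":0.2}]' >/dev/null
python3 -m pendant '[{"dp":[-0.08,0.3,0],"rotation":[0,0,0],"jaw":0.2},{"dp":[-0.16,0.6,0],"rotation":[0,0,0],"jaw":0.2},{"dp":[-0.213,0.82,0],"rotation":[0,0,0],"jaw":0.2},{"dp":[-0.213,0.82,0],"rotation":[0,0,0],"jaw":0.2},{"dp":[-0.213,0.82,0],"rotation":[0,0,0],"jaw":0.2},{"dp":[-0.213,0.82,0],"rotation":[0,0,0],"jaw":0.2}]' 
python3 go.py .528 -.319 .0245
```

```text
time: 21.95
ee_pos: [0.5286, -0.317, 0.1683]
eef_rot: [0.996, 0.089, -0.0, -0.0]
ft_force: [-0.3, 0.7, -0.0]
width: 0.0392
grip_force: 15.0
t 21.95 p [ 0.5286 -0.317   0.1683] w 0.0392 grip 15.0 F [-0.3  0.7 -0. ] xaxis [ 0.984  0.177 -0.   ] z [-0.     0.001 -1.   ]
[ 0.528  -0.319   0.0245] leg [-0.006  0.013  0.959] in 1 x [-0.006  0.013  0.959]
```

```bash
python3 -m pendant '[{"dp":[0,0.01,0.3],"rotation":[0,0,0],"jaw":0.2},{"dp":[0,0.01,0.6],"rotation":[0,0,0],"jaw":0.2},{"dp":[0,0.01,0.8],"rotation":[0,0,0],"jaw":0.2},{"dp":[0,0.01,0.9],"rotation":[0,0,0],"jaw":0.2},{"dp":[0,0.01,0.955],"rotation":[0,0,0],"jaw":0.2},{"dp":[0,0.01,0.963],"rotation":[0,0,0],"jaw":0.2},{"dp":[0,0.01,0.963],"rotation":[0,0,0],"jaw":0.2}]'
python3 -m pendant '[{"dp":[0,0,0],"rotation":[0,0,0],"jaw":0.65},{"dp":[0,0,0],"rotation":[0,0,0],"jaw":0.65},{"dp":[0,0,0],"rotation":[0,0,0],"jaw":0.65},{"dp":[0,0,0],"rotation":[0,0,0],"jaw":0.65}]'
python3 -m pendant '[{"dp":[0,0,-0.2],"rotation":[0,0,0],"jaw":0.65},{"dp":[0,0,-0.5],"rotation":[0,0,0],"jaw":0.65},{"dp":[0,0,-0.9],"rotation":[0,0,0],"jaw":0.65},{"dp":[0,0,-1],"rotation":[0,0,0],"jaw":0.8},{"dp":[0,0,-1],"rotation":[0,0,0],"jaw":0.8}]' >/dev/null
python3 go.py .5625 -.0395 .173 .5625 -.0395 .023
```

```text
time: 22.82
ee_pos: [0.529, -0.3206, 0.0252]
eef_rot: [0.996, 0.088, 0.001, 0.001]
ft_force: [-0.8, 0.0, -1.0]
width: 0.0395
grip_force: 15.0
time: 23.32
ee_pos: [0.5284, -0.3203, 0.0242]
eef_rot: [0.996, 0.088, 0.0, 0.0]
ft_force: [0.8, -0.5, -0.1]
width: 0.0563
grip_force: 0.0
t 23.95 p [ 0.5287 -0.3205  0.1748] w 0.0672 grip 0.0 F [ 0.2  0.1 -1.3] xaxis [0.985 0.174 0.001] z [ 0.001 -0.001 -1.   ]
[ 0.5625 -0.0395  0.173 ] leg [ 0.548 -1.805  0.01 ] in 2 x [ 0.274 -0.903  0.005]
[ 0.5625 -0.0395  0.023 ] leg [-0.001 -0.001  1.   ] in 1 x [-0.001 -0.001  1.   ]
```

```bash
python3 -m pendant '[{"dp":[0.1,-0.3,0],"rotation":[0,0,0],"jaw":0.8},{"dp":[0.274,-0.903,0],"rotation":[0,0,0],"jaw":0.8},{"dp":[0.274,-0.903,0],"rotation":[0,0,0],"jaw":0.8},{"dp":[0.274,-0.903,0],"rotation":[0,0,0],"jaw":0.8}]' >/dev/null
python3 -m pendant '[{"dp":[0.14,-0.45,0],"rotation":[0,0,0],"jaw":0.8},{"dp":[0.274,-0.903,0],"rotation":[0,0,0],"jaw":0.8},{"dp":[0.274,-0.903,0],"rotation":[0,0,0],"jaw":0.8},{"dp":[0.274,-0.903,0],"rotation":[0,0,0],"jaw":0.8},{"dp":[0.274,-0.903,0.3],"rotation":[0,0,0],"jaw":0.8},{"dp":[0.274,-0.903,0.5],"rotation":[0,0,0],"jaw":0.8},{"dp":[0.274,-0.903,0.5],"rotation":[0,0,0],"jaw":0.8}]'
python3 go.py .5625 -.0395 .023
```

```text
time: 25.32
ee_pos: [0.56, -0.0421, 0.0964]
eef_rot: [0.996, 0.086, -0.003, -0.0]
ft_force: [-0.6, -0.3, -0.7]
width: 0.0699
grip_force: 0.0
t 25.32 p [ 0.56   -0.0421  0.0964] w 0.0699 grip 0.0 F [-0.6 -0.3 -0.7] xaxis [ 0.985  0.171 -0.005] z [-0.005 -0.    -1.   ]
[ 0.5625 -0.0395  0.023 ] leg [ 0.022 -0.014  0.489] in 1 x [ 0.022 -0.014  0.489]
```

```bash
python3 -m pendant '[{"dp":[0,0,0],"rotation":[0,0,0],"jaw":0.8},{"dp":[0,0,0],"rotation":[0,0,0],"jaw":0.8}]' >/dev/null; python3 go.py .5625 -.0395 .023
```

```text
t 25.57 p [ 0.563  -0.0398  0.1005] w 0.0695 grip 0.0 F [-0.5  0.6  0.4] xaxis [0.985 0.174 0.002] z [ 0.002 -0.001 -1.   ]
[ 0.5625 -0.0395  0.023 ] leg [-0.004 -0.003  0.517] in 1 x [-0.004 -0.003  0.517]
```

```bash
python3 -m pendant '[{"dp":[0,0,0.3],"rotation":[0,0,0],"jaw":0.8},{"dp":[0,0,0.513],"rotation":[0,0,0],"jaw":0.8},{"dp":[0,0,0.513],"rotation":[0,0,0],"jaw":0.8},{"dp":[0,0,0.513],"rotation":[0,0,0],"jaw":0.8}]' >/dev/null
python3 -m pendant '[{"dp":[0,0,0],"rotation":[0,0,0],"jaw":0.2},{"dp":[0,0,0],"rotation":[0,0,0],"jaw":0.2},{"dp":[0,0,0],"rotation":[0,0,0],"jaw":0.2},{"dp":[0,0,0],"rotation":[0,0,0],"jaw":0.2},{"dp":[0,0,0],"rotation":[0,0,0],"jaw":0.2},{"dp":[0,0,0],"rotation":[0,0,0],"jaw":0.2},{"dp":[0,0,0],"rotation":[0,0,0],"jaw":0.2}]' 20
python3 -m pendant '[{"dp":[0,0,-0.1],"rotation":[0,0,0],"jaw":0.2},{"dp":[0,0,-0.4],"rotation":[0,0,0],"jaw":0.2},{"dp":[0,0,-0.7],"rotation":[0,0,0],"jaw":0.2},{"dp":[0,0,-1],"rotation":[0,0,0],"jaw":0.2},{"dp":[0,0,-1],"rotation":[0,0,0],"jaw":0.2}]' 
python3 -m pendant '[{"dp":[0,0,-0.3],"rotation":[0,0,0],"jaw":0.2},{"dp":[0,0,-0.3],"rotation":[0,0,0],"jaw":0.2},{"dp":[0,0,-0.3],"rotation":[0,0,0],"jaw":0.2}]' >/dev/null
python3 go.py .543 .348 .218 .543 .348 .028
python3 - <<'E'
from m import *
from bench import camera
c=camera('scene');cv2.imwrite('pics/s2.png',c['image'][...,::-1]);blobs(c,.012,(.3,.62,-.45,.48))
E
```

```text
time: 26.95
ee_pos: [0.5624, -0.0391, 0.0226]
eef_rot: [0.996, 0.088, 0.0, 0.0]
ft_force: [-1.8, -0.4, 5.8]
width: 0.046
grip_force: 20.0
time: 27.58
ee_pos: [0.5641, -0.039, 0.1766]
eef_rot: [0.996, 0.088, 0.003, 0.001]
ft_force: [-0.1, -0.1, -1.9]
width: 0.046
grip_force: 20.0
t 27.95 p [ 0.5615 -0.0392  0.2162] w 0.0466 grip 20.0 F [ 0.8  0.3 -2. ] xaxis [ 0.985  0.174 -0.001] z [-0.001 -0.    -1.   ]
[0.543 0.348 0.218] leg [ 0.329 -2.563 -0.012] in 3 x [ 0.11  -0.854 -0.004]
[0.543 0.348 0.028] leg [0.002 0.    1.267] in 2 x [0.001 0.    0.633]
px [430. 164.] 1096 ztop 0.099 med [0.4643 0.3348] circ 0.4617 0.3357 r0.0264 rect 0.4607 0.3356 [0.0505 0.0467] 28.8
px [348. 170.] 583 ztop 0.086 med [0.4489 0.1087] circ 0.4464 0.1091 r0.0269 rect 0.4470 0.1093 [0.0479 0.0488] 38.1
px [251. 170.] 260 ztop 0.065 med [ 0.3718 -0.1477] circ 0.3695 -0.1471 r0.0177 rect 0.3695 -0.1479 [0.0283 0.0333] 69.0
px [300. 165.] 65 ztop 0.200 med [ 0.5794 -0.0432] circ 0.5685 -0.0405 r0.0225 rect 0.5772 -0.0410 [0.0449 0.018 ] 86.3
px [272. 188.] 256 ztop 0.068 med [ 0.4522 -0.101 ] circ 0.4475 -0.1020 r0.0143 rect 0.4472 -0.1009 [0.0284 0.0068] 15.1
px [189. 213.] 1255 ztop 0.059 med [ 0.4569 -0.3181] circ 0.4831 -0.3101 r0.0673 rect 0.4830 -0.3184 [0.0567 0.1342] 89.3
```

View pics/s2.png

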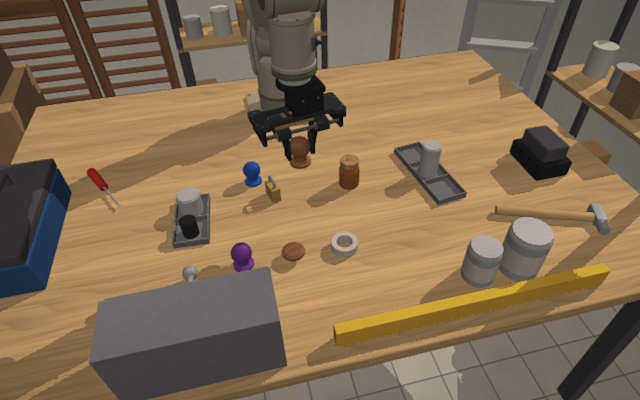

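All three placed things stand in their bays: tall tin (430,158), squat tin (189,202), door stop (190,226). The knob is held upright at (300,152). It goes to the far end bay.

```bash
python3 -m pendant '[{"dp":[0.02,-0.15,0],"rotation":[0,0,0],"jaw":0.2},{"dp":[0.06,-0.45,0],"rotation":[0,0,0],"jaw":0.2},{"dp":[0.11,-0.854,0],"rotation":[0,0,0],"jaw":0.2},{"dp":[0.11,-0.854,0],"rotation":[0,0,0],"jaw":0.2}]' >/dev/null
python3 -m pendant '[{"dp":[0.04,-0.3,0],"rotation":[0,0,0],"jaw":0.2},{"dp":[0.08,-0.6,0],"rotation":[0,0,0],"jaw":0.2},{"dp":[0.11,-0.854,0],"rotation":[0,0,0],"jaw":0.2}]' >/dev/null
python3 -m pendant '[{"dp":[0.04,-0.3,0],"rotation":[0,0,0],"jaw":0.2},{"dp":[0.08,-0.6,0],"rotation":[0,0,0],"jaw":0.2},{"dp":[0.11,-0.854,0],"rotation":[0,0,0],"jaw":0.2},{"dp":[0.11,-0.854,0],"rotation":[0,0,0],"jaw":0.2},{"dp":[0.11,-0.854,0],"rotation":[0,0,0],"jaw":0.2},{"dp":[0.11,-0.854,0],"rotation":[0,0,0],"jaw":0.2}]' 
python3 go.py .543 .348 .028
```

```text
time: 29.62
ee_pos: [0.5445, 0.3461, 0.2167]
eef_rot: [0.996, 0.086, -0.0, 0.001]
ft_force: [0.4, -0.5, -0.4]
width: 0.0462
grip_force: 20.0
t 29.62 p [0.5445 0.3461 0.2167] w 0.0462 grip 20.0 F [ 0.4 -0.5 -0.4] xaxis [ 0.985  0.172 -0.   ] z [-0.    -0.001 -1.   ]
[0.543 0.348 0.028] leg [-0.007 -0.016  1.258] in 2 x [-0.004 -0.008  0.629]
```

```bash
python3 -m pendant '[{"dp":[0,0,0.3],"rotation":[0,0,0],"jaw":0.2},{"dp":[0,0,0.629],"rotation":[0,0,0],"jaw":0.2},{"dp":[0,0,0.629],"rotation":[0,0,0],"jaw":0.2}]' >/dev/null
python3 -m pendant '[{"dp":[0,0,0.2],"rotation":[0,0,0],"jaw":0.2},{"dp":[0,0,0.4],"rotation":[0,0,0],"jaw":0.2},{"dp":[0,0,0.55],"rotation":[0,0,0],"jaw":0.2},{"dp":[0,0,0.62],"rotation":[0,0,0],"jaw":0.2},{"dp":[0,0,0.636],"rotation":[0,0,0],"jaw":0.2},{"dp":[0,0,0.636],"rotation":[0,0,0],"jaw":0.2}]'
python3 -m pendant '[{"dp":[0,0,0],"rotation":[0,0,0],"jaw":0.75},{"dp":[0,0,0],"rotation":[0,0,0],"jaw":0.75},{"dp":[0,0,0],"rotation":[0,0,0],"jaw":0.75},{"dp":[0,0,0],"rotation":[0,0,0],"jaw":0.75}]'
python3 -m pendant '[{"dp":[0,0,-0.2],"rotation":[0,0,0],"jaw":0.75},{"dp":[0,0,-0.5],"rotation":[0,0,0],"jaw":0.75},{"dp":[0,0,-0.9],"rotation":[0,0,0],"jaw":0.75},{"dp":[0,0,-1],"rotation":[0,0,0],"jaw":0.6},{"dp":[0,0,-1],"rotation":[0,0,0],"jaw":0.6}]' >/dev/null
python3 go.py .4455 -.1015 .177 .4455 -.1015 .018
```

```text
time: 30.75
ee_pos: [0.5443, 0.3483, 0.0283]
eef_rot: [0.996, 0.087, 0.001, -0.0]
ft_force: [0.1, -0.5, -0.7]
width: 0.0462
grip_force: 20.0
time: 31.25
ee_pos: [0.5438, 0.3479, 0.0275]
eef_rot: [0.996, 0.088, 0.0, 0.0]
ft_force: [-0.6, -0.1, -0.3]
width: 0.0647
grip_force: 0.0
t 31.88 p [0.5441 0.3481 0.178 ] w 0.0548 grip 0.0 F [ 0.1  0.1 -0.5] xaxis [0.985 0.174 0.002] z [ 0.002  0.001 -1.   ]
[ 0.4455 -0.1015  0.177 ] leg [-1.17   2.837  0.004] in 3 x [-0.39   0.946  0.001]
[ 0.4455 -0.1015  0.018 ] leg [-0.002  0.     1.06 ] in 2 x [-0.001  0.     0.53 ]
```

```bash
python3 -m pendant '[{"dp":[-0.12,0.3,0],"rotation":[0,0,0],"jaw":0.65},{"dp":[-0.25,0.6,0],"rotation":[0,0,0],"jaw":0.65},{"dp":[-0.39,0.946,0],"rotation":[0,0,0],"jaw":0.65},{"dp":[-0.39,0.946,0],"rotation":[0,0,0],"jaw":0.65}]' >/dev/null
python3 -m pendant '[{"dp":[-0.15,0.36,0],"rotation":[0,0,0],"jaw":0.65},{"dp":[-0.3,0.7,0],"rotation":[0,0,0],"jaw":0.65},{"dp":[-0.39,0.946,0],"rotation":[0,0,0],"jaw":0.65},{"dp":[-0.39,0.946,0],"rotation":[0,0,0],"jaw":0.65}]' >/dev/null
python3 -m pendant '[{"dp":[-0.15,0.36,0],"rotation":[0,0,0],"jaw":0.65},{"dp":[-0.3,0.7,0],"rotation":[0,0,0],"jaw":0.65},{"dp":[-0.39,0.946,0],"rotation":[0,0,0],"jaw":0.65},{"dp":[-0.39,0.946,0],"rotation":[0,0,0],"jaw":0.65},{"dp":[-0.39,0.946,0],"rotation":[0,0,0],"jaw":0.65}]' >/dev/null
python3 -m pendant '[{"dp":[0,0,0.3],"rotation":[0,0,0],"jaw":0.65},{"dp":[0,0,0.5],"rotation":[0,0,0],"jaw":0.65},{"dp":[0,0,0.5],"rotation":[0,0,0],"jaw":0.65},{"dp":[0,0,0.5],"rotation":[0,0,0],"jaw":0.65}]'
python3 go.py .4455 -.1015 .018
```

```text
time: 34.0
ee_pos: [0.4461, -0.101, 0.1034]
eef_rot: [0.996, 0.088, 0.001, 0.0]
ft_force: [-0.6, -0.1, 1.0]
width: 0.0568
grip_force: 0.0
t 34.00 p [ 0.4461 -0.101   0.1034] w 0.0568 grip 0.0 F [-0.6 -0.1  1. ] xaxis [0.984 0.176 0.001] z [ 0.001  0.    -1.   ]
[ 0.4455 -0.1015  0.018 ] leg [-0.006  0.003  0.57 ] in 1 x [-0.006  0.003  0.57 ]
```

```bash
python3 -m pendant '[{"dp":[0,0,0.3],"rotation":[0,0,0],"jaw":0.65},{"dp":[0,0,0.563],"rotation":[0,0,0],"jaw":0.65},{"dp":[0,0,0.563],"rotation":[0,0,0],"jaw":0.65},{"dp":[0,0,0.563],"rotation":[0,0,0],"jaw":0.65}]' >/dev/null
python3 -m pendant '[{"dp":[0,0,0],"rotation":[0,0,0],"jaw":0.4},{"dp":[0,0,0],"rotation":[0,0,0],"jaw":0.3},{"dp":[0,0,0],"rotation":[0,0,0],"jaw":0.1},{"dp":[0,0,0],"rotation":[0,0,0],"jaw":0.1},{"dp":[0,0,0],"rotation":[0,0,0],"jaw":0.1},{"dp":[0,0,0],"rotation":[0,0,0],"jaw":0.1},{"dp":[0,0,0],"rotation":[0,0,0],"jaw":0.1},{"dp":[0,0,0],"rotation":[0,0,0],"jaw":0.1}]' 35
python3 -m pendant '[{"dp":[0,0,-0.1],"rotation":[0,0,0],"jaw":0.1},{"dp":[0,0,-0.4],"rotation":[0,0,0],"jaw":0.1},{"dp":[0,0,-0.7],"rotation":[0,0,0],"jaw":0.1},{"dp":[0,0,-1],"rotation":[0,0,0],"jaw":0.1},{"dp":[0,0,-1],"rotation":[0,0,0],"jaw":0.1}]' 
python3 -m pendant '[{"dp":[0,0,-0.3],"rotation":[0,0,0],"jaw":0.1},{"dp":[0,0,-0.3],"rotation":[0,0,0],"jaw":0.1},{"dp":[0,0,-0.3],"rotation":[0,0,0],"jaw":0.1}]' >/dev/null
python3 go.py .377 .328 .213 .377 .328 .023
python3 - <<'E'
from m import *
from bench import camera
c=camera('scene');i=c['image'][60:260,150:470];cv2.imwrite('pics/s3.png',cv2.resize(i,None,fx=2,fy=2)[...,::-1])
E
```

```text
time: 35.5
ee_pos: [0.4454, -0.1019, 0.0182]
eef_rot: [0.996, 0.088, 0.0, 0.0]
ft_force: [-1.8, 1.0, 5.9]
width: 0.0262
grip_force: 34.3
time: 36.12
ee_pos: [0.4471, -0.1022, 0.1719]
eef_rot: [0.996, 0.088, 0.003, 0.001]
ft_force: [0.5, 0.0, -2.0]
width: 0.0258
grip_force: 34.3
t 36.50 p [ 0.4446 -0.1019  0.212 ] w 0.0258 grip 34.3 F [-0.1 -0.5 -1.4] xaxis [ 0.985  0.174 -0.001] z [-0.001  0.    -1.   ]
[0.377 0.328 0.213] leg [ 0.056 -2.9   -0.006] in 3 x [ 0.019 -0.967 -0.002]
[0.377 0.328 0.023] leg [0.002 0.    1.267] in 2 x [0.001 0.    0.633]
```

View pics/s3.png

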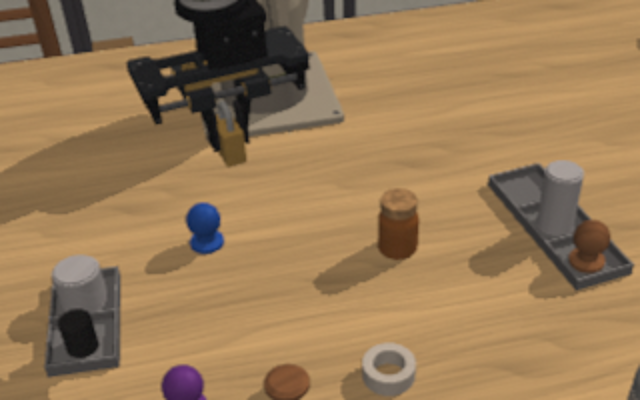

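The padlock hangs upright in the grip at (232,140), and the knob stands in its end bay at (590,245). The padlock goes to the near end bay.

```bash
python3 -m pendant '[{"dp":[0,-0.15,0],"rotation":[0,0,0],"jaw":0.1},{"dp":[0.01,-0.45,0],"rotation":[0,0,0],"jaw":0.1},{"dp":[0.019,-0.8,0],"rotation":[0,0,0],"jaw":0.1},{"dp":[0.019,-0.967,0],"rotation":[0,0,0],"jaw":0.1},{"dp":[0.019,-0.967,0],"rotation":[0,0,0],"jaw":0.1}]' >/dev/null
python3 -m pendant '[{"dp":[0.01,-0.3,0],"rotation":[0,0,0],"jaw":0.1},{"dp":[0.01,-0.6,0],"rotation":[0,0,0],"jaw":0.1},{"dp":[0.019,-0.967,0],"rotation":[0,0,0],"jaw":0.1},{"dp":[0.019,-0.967,0],"rotation":[0,0,0],"jaw":0.1}]' >/dev/null
python3 -m pendant '[{"dp":[0.01,-0.3,0],"rotation":[0,0,0],"jaw":0.1},{"dp":[0.01,-0.6,0],"rotation":[0,0,0],"jaw":0.1},{"dp":[0.019,-0.8,0],"rotation":[0,0,0],"jaw":0.1},{"dp":[0.019,-0.967,0],"rotation":[0,0,0],"jaw":0.1},{"dp":[0.019,-0.967,0],"rotation":[0,0,0],"jaw":0.1},{"dp":[0.019,-0.967,0],"rotation":[0,0,0],"jaw":0.1},{"dp":[0.019,-0.967,0],"rotation":[0,0,0],"jaw":0.1}]' 
python3 go.py .377 .328 .023
```

```text
time: 38.55
ee_pos: [0.3785, 0.3266, 0.2126]
eef_rot: [0.996, 0.086, -0.0, 0.0]
ft_force: [0.6, -0.3, -1.7]
width: 0.0259
grip_force: 34.3
t 38.55 p [0.3785 0.3266 0.2126] w 0.0259 grip 34.3 F [ 0.6 -0.3 -1.7] xaxis [ 0.985  0.172 -0.   ] z [ 0.    -0.001 -1.   ]
[0.377 0.328 0.023] leg [-0.008 -0.012  1.264] in 2 x [-0.004 -0.006  0.632]
```

```bash
python3 -m pendant '[{"dp":[0,0,0.3],"rotation":[0,0,0],"jaw":0.1},{"dp":[0,0,0.632],"rotation":[0,0,0],"jaw":0.1},{"dp":[0,0,0.632],"rotation":[0,0,0],"jaw":0.1}]' >/dev/null
python3 -m pendant '[{"dp":[0,0,0.2],"rotation":[0,0,0],"jaw":0.1},{"dp":[0,0,0.4],"rotation":[0,0,0],"jaw":0.1},{"dp":[0,0,0.55],"rotation":[0,0,0],"jaw":0.1},{"dp":[0,0,0.62],"rotation":[0,0,0],"jaw":0.1},{"dp":[0,0,0.636],"rotation":[0,0,0],"jaw":0.1},{"dp":[0,0,0.636],"rotation":[0,0,0],"jaw":0.1},{"dp":[0,0,0.636],"rotation":[0,0,0],"jaw":0.1}]'
python3 -m pendant '[{"dp":[0,0,0],"rotation":[0,0,0],"jaw":0.55},{"dp":[0,0,0],"rotation":[0,0,0],"jaw":0.55},{"dp":[0,0,0],"rotation":[0,0,0],"jaw":0.55},{"dp":[0,0,0],"rotation":[0,0,0],"jaw":0.55}]'
python3 -m pendant '[{"dp":[0,0,-0.2],"rotation":[0,0,0],"jaw":0.55},{"dp":[0,0,-0.5],"rotation":[0,0,0],"jaw":0.55},{"dp":[0,0,-0.9],"rotation":[0,0,0],"jaw":0.55},{"dp":[0,0,-1],"rotation":[0,0,0],"jaw":0.55},{"dp":[0,0,-1],"rotation":[0,0,0],"jaw":0.55}]' >/dev/null
python3 -m pendant '[{"dp":[0,0.3,-0.3],"rotation":[0,0,0],"jaw":0.6},{"dp":[0,0.9,-0.3],"rotation":[0,0,0],"jaw":0.6},{"dp":[0,0.9,-0.3],"rotation":[0,0,0],"jaw":0.6},{"dp":[0,0.9,-0.3],"rotation":[0,0,0],"jaw":0.6}]' >/dev/null
python3 -m pendant '[{"dp":[0,0.3,0],"rotation":[0,0,0],"jaw":0.6},{"dp":[0,0.9,0],"rotation":[0,0,0],"jaw":0.6},{"dp":[0,0.9,0],"rotation":[0,0,0],"jaw":0.6},{"dp":[0,0.9,0],"rotation":[0,0,0],"jaw":0.6},{"dp":[0,0.9,0],"rotation":[0,0,0],"jaw":0.6}]' 
python3 - <<'E'
from m import *
from bench import camera
for n in('scene','top'):
    c=camera(n)
    if n=='scene': cv2.imwrite('pics/s4.png',cv2.resize(c['image'][110:270,150:470],None,fx=2.4,fy=2.4)[...,::-1])
    print(n);blobs(c,.027,(.3,.62,.25,.48));blobs(c,.027,(.3,.62,-.45,-.25));
E
```

```text
time: 39.8
ee_pos: [0.3783, 0.3284, 0.0236]
eef_rot: [0.996, 0.087, 0.001, -0.0]
ft_force: [-0.1, 0.7, -1.9]
width: 0.0261
grip_force: 34.3
time: 40.3
ee_pos: [0.3778, 0.3281, 0.0228]
eef_rot: [0.996, 0.088, 0.0, 0.0]
ft_force: [-0.4, -0.0, -0.2]
width: 0.047
grip_force: 0.0
time: 42.05
ee_pos: [0.4244, 0.0637, 0.2169]
eef_rot: [0.996, 0.088, -0.001, -0.0]
ft_force: [-0.3, 0.6, -0.2]
width: 0.0524
grip_force: 0.0
scene
px [425. 152.] 769 ztop 0.100 med [0.4633 0.3351] circ 0.4606 0.3359 r0.0269 rect 0.4613 0.3367 [0.0505 0.0512] 2.3
px [445. 178.] 265 ztop 0.069 med [0.5483 0.3432] circ 0.5451 0.3448 r0.0186 rect 0.5462 0.3467 [0.0321 0.0336] 85.1
px [188. 199.] 489 ztop 0.060 med [ 0.4479 -0.3164] circ 0.4454 -0.3167 r0.0307 rect 0.4465 -0.3162 [0.0586 0.057 ] 24.8
px [187. 223.] 271 ztop 0.055 med [ 0.533 -0.321] circ 0.5305 -0.3218 r0.0206 rect 0.5318 -0.3207 [0.0353 0.0375] 9.0
top
px [156. 186.] 329 ztop 0.070 med [0.5423 0.3449] circ 0.5424 0.3468 r0.0184 rect 0.5415 0.3468 [0.0339 0.0336] 43.9
px [153. 225.] 577 ztop 0.100 med [0.4587 0.3365] circ 0.4584 0.3377 r0.0263 rect 0.4583 0.3381 [0.0501 0.0497] 1.9
px [164. 265.] 200 ztop 0.075 med [0.3755 0.3255] circ 0.3763 0.3266 r0.0139 rect 0.3765 0.3261 [0.0276 0.0071] 14.6
px [473. 184.] 345 ztop 0.055 med [ 0.5281 -0.3203] circ 0.5283 -0.3212 r0.0201 rect 0.5278 -0.3211 [0.0384 0.0376] 30.4
px [474. 224.] 779 ztop 0.061 med [ 0.4428 -0.3162] circ 0.4435 -0.3173 r0.0301 rect 0.4435 -0.3173 [0.0587 0.0582] 14.4
```

View pics/s4.png

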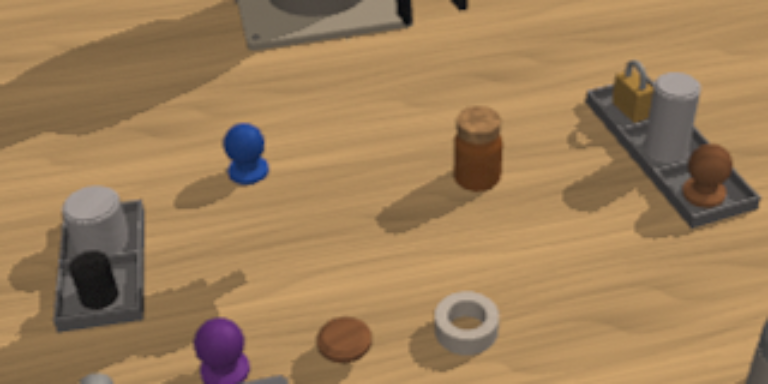

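All five stand upright within about 3 mm of their bay centres: padlock (632,92), tall tin (672,118) and knob (708,175) in the long tray, squat tin (94,220) and door stop (94,280) in the short one. The bystanders are unmoved, so I'm handing in.

```bash
python3 -c "
from bench import r
print(r.close_job())"
```

```text
the job is handed in; nothing more can be done
None
```

Both kits are made up and the job is handed in at about 42 s: all five things stand upright in their bays within about 3 mm of centre, and the flat knob, jar and tape roll are where they were.

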